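# Unclamp the whetstone and push it out to dry

## Robot

A 7-joint arm with a two-finger parallel gripper is mounted at the origin on a cart in front of the work surface, level with it; the furniture and walls round the work are solid. World frame = base frame: x ahead of the robot, y to its left, z up, the work surface at z = 0. Lengths are in m, angles in degrees, forces in N, time in s.
With the tool pointing down it reaches from about 0.425 to 0.875 m from the base axis. Payload 4.7 kg.
Tool frame: the origin (TCP) lies midway between the tips of the shut fingers; the grasp point (between the pads) lies 19 mm behind it (env.grip_depth is the distance from the TCP to the grasp point, in m); z points along the fingers, y is the line along which they close (so a half turn about z gives the same grasp; the last joint's range is limited). The gripper opens to 87 mm and grips with 3 to 60 N. Pads are 19 mm wide; open, the fingers measure 117 mm over their backs; the gripper's body (75 mm by 190 mm) begins 51 mm behind the grasp point.
Start: joints at [-69.952, 18.392, -4.016, 83.108, 1.295, 78.541, -3.26], TCP at [0.214, 0.614, 0.223] pointing down, gripper open.
Joint ranges: [-163.93, 163.93], [-17.29, 119.83], [-79.2, 71.16], [3.27, 140.29], [-89.18, 269.18], [5.43, 117.66], [-154.24, 154.24]. Speed limits (degrees/s): [147.25, 147.25, 180, 180, 180, 180, 180].

## Interface

Orientations are given as [roll, pitch, yaw] about the fixed x, y, z axes, in that order (R = Rz(yaw) Ry(pitch) Rx(roll)).
In Python, from cell import get_obs, optics, env, nets gives the robot as it stands.
- The arm moves only by the shell command python3 -m creep 'ROWS' [FORCE]. ROWS is JSON, a list of rows, each an object of numbers: "wx", "wy", "wz": the turn, a rotation vector about the tool's x, y, z in degrees; "tx", "ty", "tz": the shift along the tool's x, y, z in mm; "gripper": the opening, from -1 (shut) to 1 (fully open). A call has 1 to 5 rows; each row is the pose to reach, as a shift and turn from the pose commanded when the call began, along the tool's axes at that moment; what a row does not reach only later rows make up. A row lasts 1/12 s, in which the tool goes at most 41.7 mm and 7.16 degrees, less where a joint would pass 70% of its speed; a pose out of reach is approached as far as the arm can. A call with a gripper value outside its range is refused whole. The fingers move at their own pace and stop on an object; FORCE is the grip in N (left out, the last holds). Time passes only in rows, so rows that repeat a pose let the fingers close. It gives the time, the measured TCP pose, the force, the opening and the grip force at its end, in the units of the state.
- get_obs(): the state, without advancing time (a new reading comes with each control period).
- optics.read_camera(name): name is "scene" or "top"; returns (picture, depth): 384x512x3 uint8, red, green, blue; 384x512 float32, m along the optical axis (not along the pixel's ray), 0 where there is no reading.
- optics.camera_info(name): a dict with "fovy" (degrees; the focal length in pixels is half the picture's height over the tangent of half this angle, whatever the lens; pixels are square), "cx", "cy" (the principal point, pixels), "R" (3x3) and "t" (3): a world point X has camera coordinates R X + t. Camera axes: x right, y down, z forward; pixel columns grow to the right and rows downward; lengths in m; the calibration is good to about 2 mm. A picture is of the moment at which its call begins. camera_info takes no time and is no camera call.
- env.sign_off(): hands the job in; it is judged then, once.
Trained networks look in the newest picture that a camera, given by its name, has taken for a name from the list of things; names that differ only in an ending like _2 or _b are one class to them, and where a whole thing is asked for, a point or a joint stands for the part that bears it (a point fixed in the world has none). Each returns a list of dicts, best first, with "confidence" (0 to 1); they miss things now and then, are a little off and sometimes report something else, mostly with a low value. They report only what shows in the picture. A call takes as long as a camera call.
- nets.look_for(query, camera): "point" ([x, y, z] in m, in world coordinates, good to about 4 mm: the middle of the surface that is visible of it).
- nets.place_of(query, camera): "point" ([x, y, z] in m, in world coordinates, good to about 4 mm: a listed point, or the origin of a listed thing).
The state is a dict: "time_s": time; "qpos": joint angles; "joint_velocities": joint speeds; "effort": joint torques, N m; "tool_pos": TCP position; "tool_rot": TCP orientation; "force": force on the tool from outside, world axes, zero at the start; "wrist_torque": the same for the moment, N m; "grip_width": finger opening in m; "grasp_force": force on a finger pad.
Only numpy, scipy, OpenCV 4.12 (cv2) and the standard library are available. Lean on these libraries where they do the work, as an engineer would, in place of code of your own. Each camera call takes 0.05 s, during which the arm holds its last target. There are 200 camera calls.

## Task

The whetstone is screwed fast in the clamp of its sharpening stand. Loosen the knurled black thumbwheel at its right end by two full turns, stroking its rim with a fingertip so that the top rolls away from the robot towards the back of the stand (at three turns the screw would come out of the jaw, so stay well short of that), and only then push the freed stone straight back along the wires, until it lies wholly behind the two jaws on the drying half of the rack. Fingertips only: do not grip or lift the stone, and leave everything else on the table alone.

Things in the scene. Friction and masses are not known exactly. Their poses are not given: they have to be found in the camera images.
- stand: Sharpening stand, fixed to the table: steel drip tray 175 x 300 mm, 16 mm high, with five steel wires running front to back above it, tops at 20 mm. Origin on the table under its middle; x points to its back (away from the robot), y to its left along its length. Front open for pushing; at the back, x = 68 mm, the wires' ends turn up to 36 mm as a stop.
- clamp_mid (a point): Point on the stand at wire height, at stand x = -50, y = 20 mm: middle of the clamp, axes as the stand's. The stone's middle starts here (give or take 4 mm in x). Two dark steel jaws with rubber faces, 42 mm high, reaching 22 mm before and behind this point, hold its short ends: a fixed one at y +90 mm and beyond, a moving one at y -90 mm and beyond.
- rack_mid (a point): Point on the stand at wire height, at stand x = +20, y = 20 mm, 70 mm straight behind the clamp's middle: where the stone's middle lies when it is well out on the drying half, clear of jaws and back stop (within 15 mm in x will do).
- wheel_top (a point): Point on the stand: top of the thumbwheel's rim, 59 mm up, mid-width, at stand x = -50, y = -124 mm; axes as the stand's. Wheel with a ribbed black rubber tyre on a brass hub, 44 mm diameter, 18 mm wide, one red mark across the rim, axis along the stand's y. It turns in place in a yoke whose cheeks are 15 mm lower than the rim's top; only the jaw travels.
- wheel (a joint): Angle of the thumbwheel (rad): 0 at the start (clamped tight), grows by 6.28 a turn as it is loosened, i.e. as the top of the rim moves to the stand's +x (its back). Stays where it is left. Needs about 0.03 N m: a fingertip pressed on the rim with 4 N or more and moved along it carries it by friction, 22 mm of rim per radian. The tyre gives about 1 mm at 15 N.
- jaw (a joint): Opening of the moving jaw (m): 0 when clamped, driven by the screw, 4 mm for each turn of the wheel.
- stone: Whetstone, loose, 60 x 180 x 28 mm (x, y, z), 0.55 to 0.9 kg, cream fine layer on a dark grey coarse layer, lying on the wires with its underside 20 mm and its top 48 mm above the table. Origin at the centre of its underside; x across its width (along the stand's x at the start), y along its length. At the start it is clamped by its short ends.
- chef_knife: Bystander: chef's knife with a black handle, 295 mm long, lying flat at the left.
- ramekin: Bystander: white bowl with dark red powder, 109 mm across, 48 mm high; origin under its centre.
- salt_shaker: Bystander: glass salt shaker, 44 mm across, 90 mm high; origin under its centre.
- squeeze_bottle: Bystander: red sauce bottle, 214 mm high; origin under its centre.
- marker: Bystander: white and blue marker pen, 135 mm long, lying at the right.
- green_lid: Bystander: green plastic lid, 70 mm across, lying flat at the right.

How it is judged:
By the outcome, as a careful person would: the job done as asked, in the order asked, and still so for the second after the job is handed in, with the robot touching nothing.
It also fails if it takes over 72 s, if anything falls off the work surface, if the arm or the gripper's body presses on something with over 40 N, if the wrist force passes 120 N, or if a joint passes its speed limit or range.

## Working session

There is one attempt and no reset: what is moved stays moved. The work goes in short steps, Python scripts to look and compute and a shell command to move; the robot and the scene stay as the last step left them, time stands still between calls to the robot, and variables do not carry over. Pictures are saved under pics/ and viewed, at most 10 in all, crops included, and the job is handed in when it is done.

```bash
mkdir -p pics; ls; cat > h.py <<'E'
import numpy as np, cv2
from cell import get_obs, optics, env, nets
from scipy.spatial.transform import Rotation as Ro
def cloud(name):
    im,d=optics.read_camera(name); c=optics.camera_info(name)
    f=im.shape[0]/2/np.tan(np.radians(c["fovy"]/2)); v,u=np.indices(d.shape)
    P=np.stack([(u-c["cx"])/f*d,(v-c["cy"])/f*d,d],-1)
    W=(P-np.array(c["t"]))@np.array(c["R"]); W[d==0]=np.nan
    return im,W
def save(im,n): cv2.imwrite("pics/"+n,cv2.cvtColor(im,cv2.COLOR_RGB2BGR))
def st():
    o=get_obs(); print(o["time_s"],np.round(o["tool_pos"],4),np.round(o["tool_rot"],2),np.round(o["force"],1),o["grip_width"])
E
python3 - <<'E'
from h import *
st()
ims=[]
for n in("top","scene"):
    im,W=cloud(n); save(im,n+"0.png"); ims.append(im)
    for q in("stand","clamp_mid","rack_mid","wheel_top","stone"):
        print(n,q,[(np.round(r["point"],4).tolist(),round(r["confidence"],2)) for r in nets.place_of(q,n)[:2]])
E
```

```text
pics
0.0 [0.2141 0.6131 0.2215] [-1.7989e+02  1.0000e-02  1.6076e+02] [ 0.4  0.5 -0.1] 0.08671365174831305
top stand [([0.5795, -0.0489, 0.0023], 0.73)]
top clamp_mid [([0.5248, -0.0397, 0.0187], 0.87)]
top rack_mid [([0.5941, -0.0315, 0.02], 0.91)]
top wheel_top [([0.5534, -0.1815, 0.0581], 0.88), ([0.7148, -0.3387, 0.0004], 0.66)]
top stone [([0.5277, -0.0443, 0.0162], 0.92)]
scene stand [([0.5784, -0.0506, -0.0015], 0.59)]
scene clamp_mid [([0.5255, -0.0383, 0.0216], 0.63)]
scene rack_mid [([0.5939, -0.0289, 0.0234], 0.78)]
scene wheel_top [([0.7203, -0.3361, 0.0013], 0.67), ([0.5466, -0.186, 0.057], 0.64)]
scene stone [([0.5251, -0.0371, 0.0203], 0.76)]
```

View pics/top0.png

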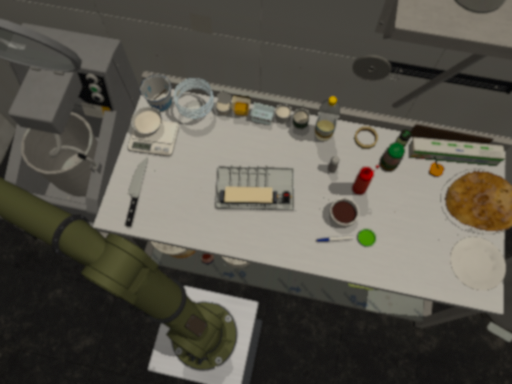

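View pics/scene0.png

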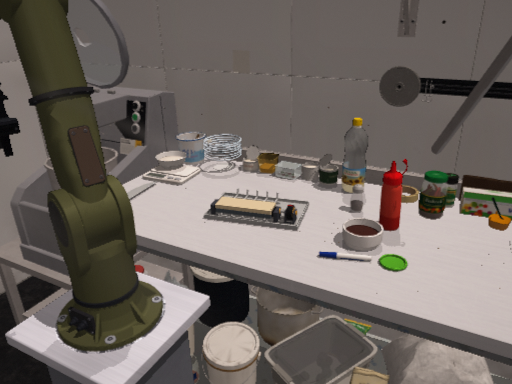

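```bash
python3 - <<'E'
from h import *
im,W=cloud("top")
z=W[...,2]; x=W[...,0];y=W[...,1]
# stone top
m=(abs(z-.048)<.006)&(abs(x-.525)<.06)&(abs(y+.04)<.11)
r=cv2.minAreaRect((W[m][:,:2]*1000).astype(np.float32)); print("stone rect",r,m.sum(),np.median(z[m]))
m=(z>.047)&(abs(x-.55)<.05)&(abs(y+.185)<.03)
Q=W[m]; print("wheel",len(Q),Q.max(0),cv2.minAreaRect((Q[:,:2]*1000).astype(np.float32)))
t=Q[Q[:,2]>.056]; print(t.mean(0),t.min(0),t.max(0))
E
```

```text
stone rect ((526.4739990234375, -39.95171356201172), (64.08279418945312, 215.8480224609375), 10.107942581176758) 676 0.0481567860781042
wheel 51 [ 0.57299338 -0.15827692  0.06825789] ((548.3062133789062, -183.3219451904297), (32.932212829589844, 39.90255355834961), 54.03038787841797)
[ 0.54812543 -0.18198487  0.05982099] [ 0.52901865 -0.19382639  0.05608992] [ 0.56380857 -0.17309778  0.06825789]
```

```bash
cat >> h.py <<'E'
def go(x,y,z,yaw,pos=None,rot=None):
    "shift (mm) and turn (deg) in tool axes from current pose"
    o=get_obs(); R=Ro.from_euler("xyz",o["tool_rot"],degrees=True); T=Ro.from_euler("xyz",[180,0,yaw],degrees=True)
    print("t",np.round(R.inv().apply(np.array([x,y,z])-o["tool_pos"])*1000,1),"w",np.round((R.inv()*T).as_rotvec(degrees=True),1))
E
python3 - <<'E'
from h import *
A=np.array([[0,0],[-50,20],[20,20],[-50,-124],[0,0],[-50,20],[20,20],[-50,-124]])/1000.
B=np.array([[.5795,-.0489],[.5248,-.0397],[.5941,-.0315],[.5534,-.1815],[.5784,-.0506],[.5255,-.0383],[.5939,-.0289],[.5466,-.186]])
a=A-A.mean(0);b=B-B.mean(0)
s=np.arctan2((a[:,0]*b[:,1]-a[:,1]*b[:,0]).sum(),(a*b).sum()); M=np.array([[np.cos(s),-np.sin(s)],[np.sin(s),np.cos(s)]])
t=B.mean(0)-M@A.mean(0); print("yaw",np.degrees(s),"origin",t); print("res",np.round((A@M.T+t-B)*1000,1).tolist()); print("wheel",M@[-.05,-.124]+t,"clamp",M@[-.05,.02]+t)
im,W=cloud("top")
h=cv2.cvtColor(im,cv2.COLOR_RGB2HSV)
m=(W[...,2]>.044)&(W[...,2]<.053)&(abs(W[...,0]-.525)<.06)&(abs(W[...,1]+.04)<.12)&(im.min(-1)>110)
print("stone",m.sum(),cv2.minAreaRect((W[m][:,:2]*1000).astype(np.float32)))
Z=W[...,2];m=(Z>.011)&(Z<.03)&(abs(W[...,0]-.58)<.15)&(abs(W[...,1]+.05)<.2)
m=(Z>.011)&(Z<.07)&(abs(W[...,0]-.58)<.13)&(abs(W[...,1]+.05)<.19)
print("stand",m.sum(),cv2.minAreaRect((W[m][:,:2]*1000).astype(np.float32)))
go(.5,.3,.2,130); go(.53,-.19,.15,99.5)
E
```

```text
yaw 9.661879736015324 origin [ 0.5782168  -0.05161621]
res [[-1.3, -2.7], [0.8, -0.6], [0.5, 3.0], [-3.7, -0.7], [-0.2, -1.0], [0.1, -2.0], [0.7, 0.4], [3.1, 3.8]]
wheel [ 0.54973739 -0.18224899] clamp [ 0.52556936 -0.04029158]
stone 488 ((529.5116577148438, -40.630126953125), (59.71221160888672, 175.6240997314453), 12.050268173217773)
stand 1781 ((582.2520751953125, -48.54254150390625), (235.92323303222656, 378.31622314453125), 2.1654140949249268)
t [-373.2 -202.1   22.6] w [ 0.  -0.  30.8]
t [-562.9 -654.8   72.6] w [ 0.  -0.  61.3]
```

```bash
python3 -m creep '[{"tx":-35,"ty":-20,"wz":3,"gripper":-1},{"tx":-70,"ty":-40,"wz":6,"gripper":-1},{"tx":-105,"ty":-60,"wz":9,"gripper":-1},{"tx":-140,"ty":-80,"wz":12,"gripper":-1},{"tx":-175,"ty":-95,"wz":15,"gripper":-1}]'
python3 - <<'E'
from h import *
st();go(.52,.2,.2,120)
E
```

```text
0.7 [0.2142 0.6137 0.2227] [179.99   0.   160.77] [-0.5 -0.5 -0.4] 0.08717190701532335
t [-425.  -289.9   22.6] w [ 0.  -0.  40.8]validation failed for argument at $[0]...
```

```bash
python3 -m creep '[{"wx":0,"wy":0,"wz":3,"tx":-35,"ty":-20,"tz":0,"gripper":-1},{"wx":0,"wy":0,"wz":6,"tx":-70,"ty":-40,"tz":0,"gripper":-1},{"wx":0,"wy":0,"wz":9,"tx":-105,"ty":-60,"tz":0,"gripper":-1},{"wx":0,"wy":0,"wz":12,"tx":-140,"ty":-80,"tz":0,"gripper":-1},{"wx":0,"wy":0,"wz":15,"tx":-175,"ty":-100,"tz":0,"gripper":-1}]' 
python3 - <<'E'
from h import *
st();go(.52,.2,.2,120)
E
```

```text
time_s: 1.12
tool_pos: [0.3475, 0.4601, 0.2228]
tool_rot: [180.0, -0.0, 145.6]
force: [0.9, 0.6, -0.1]
grip_width: 0.0616
grasp_force: 0.0
1.1167 [0.3475 0.4601 0.2228] [179.96  -0.   145.63] [ 0.9  0.6 -0.1] 0.061573063395079404
t [-289.3 -117.3   22.7] w [ 0.  -0.  25.6]
```

```bash
python3 -m creep '[{"wx":0,"wy":0,"wz":5,"tx":-35,"ty":-14,"tz":0,"gripper":-1},{"wx":0,"wy":0,"wz":10,"tx":-70,"ty":-28,"tz":0,"gripper":-1},{"wx":0,"wy":0,"wz":15,"tx":-105,"ty":-42,"tz":0,"gripper":-1},{"wx":0,"wy":0,"wz":20,"tx":-140,"ty":-56,"tz":0,"gripper":-1},{"wx":0,"wy":0,"wz":25,"tx":-175,"ty":-70,"tz":0,"gripper":-1}]' 
python3 - <<'E'
from h import *
st();go(.5375,-.185,.12,100)
E
```

```text
time_s: 1.53
tool_pos: [0.4526, 0.3037, 0.2229]
tool_rot: [179.9, -0.0, 120.5]
force: [0.6, -0.3, -0.0]
grip_width: 0.0284
grasp_force: 0.0
1.5333 [0.4526 0.3037 0.2229] [ 1.7995e+02 -2.0000e-02  1.2052e+02] [ 0.6 -0.3 -0. ] 0.02836141496609592
t [-464.1 -175.1  102.6] w [ 0.  -0.  20.5]
```

```bash
python3 -m creep '[{"wx":0,"wy":0,"wz":4,"tx":-36,"ty":-14,"tz":0,"gripper":-1},{"wx":0,"wy":0,"wz":8,"tx":-72,"ty":-28,"tz":0,"gripper":-1},{"wx":0,"wy":0,"wz":12,"tx":-108,"ty":-41,"tz":0,"gripper":-1},{"wx":0,"wy":0,"wz":16,"tx":-144,"ty":-54,"tz":0,"gripper":-1},{"wx":0,"wy":0,"wz":20.5,"tx":-180,"ty":-68,"tz":0,"gripper":-1}]' >/dev/null
python3 - <<'E'
from h import *
st();go(.5375,-.185,.12,100)
E
```

```text
1.95 [0.4856 0.1141 0.2229] [ 1.7995e+02 -3.0000e-02  1.0007e+02] [ 0.5 -0.4 -0.3] 0.0022252572461049745
t [-303.6   -1.3  102.7] w [ 0.1 -0.   0.1]
```

```bash
python3 -m creep '[{"wx":0,"wy":0,"wz":0,"tx":-38,"ty":0,"tz":0,"gripper":-1},{"wx":0,"wy":0,"wz":0,"tx":-76,"ty":0,"tz":0,"gripper":-1},{"wx":0,"wy":0,"wz":0,"tx":-114,"ty":0,"tz":10,"gripper":-1},{"wx":0,"wy":0,"wz":0,"tx":-152,"ty":0,"tz":20,"gripper":-1},{"wx":0,"wy":0,"wz":0,"tx":-190,"ty":0,"tz":30,"gripper":-1}]' >/dev/null
python3 -m creep '[{"wx":0,"wy":0,"wz":0,"tx":-38,"ty":0,"tz":15,"gripper":-1},{"wx":0,"wy":0,"wz":0,"tx":-76,"ty":0,"tz":30,"gripper":-1},{"wx":0,"wy":0,"wz":0,"tx":-104,"ty":0,"tz":50,"gripper":-1},{"wx":0,"wy":0,"wz":0,"tx":-113.6,"ty":-1.3,"tz":72,"gripper":-1},{"wx":0,"wy":0,"wz":0,"tx":-113.6,"ty":-1.3,"tz":72,"gripper":-1}]' >/dev/null
python3 - <<'E'
from h import *
st()
im,W=cloud("scene"); a=cv2.resize(im[150:240,200:320],None,fx=5,fy=5,interpolation=cv2.INTER_CUBIC)
im2,W2=cloud("top"); b=cv2.resize(im2[150:225,205:305],None,fx=6,fy=6,interpolation=cv2.INTER_CUBIC)
save(a,"s1.png"); save(b,"t1.png")
E
```

```text
2.7833 [ 0.5349 -0.1864  0.1168] [-179.61    0.     99.94] [-1.6  0.1 -1.1] 0.0004984170114594479
```

View pics/s1.png

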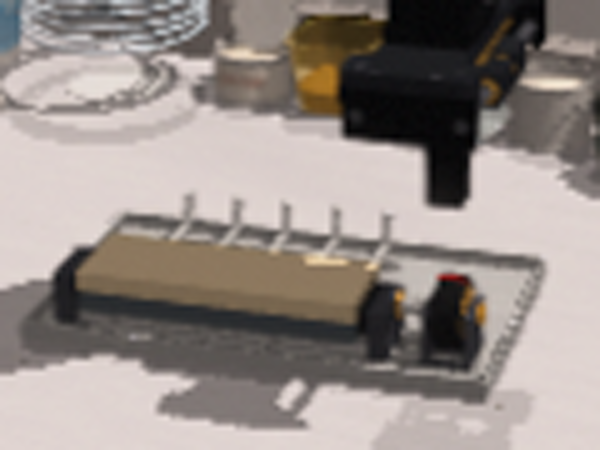

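```bash
cat >> h.py <<'E'
def red(name="scene"):
    im,W=cloud(name); h=cv2.cvtColor(im,cv2.COLOR_RGB2HSV).astype(int)
    m=((h[...,0]<8)|(h[...,0]>172))&(h[...,1]>130)&(h[...,2]>60)&(np.linalg.norm(W[...,:2]-[.549,-.183],axis=-1)<.05)
    v,u=np.nonzero(m); print("red",m.sum(),(np.round(u.mean(),1),np.round(v.mean(),1)) if m.any() else "",np.round(np.median(W[m],0),4) if m.any() else "")
    return im,W
E
python3 - <<'E'
from h import *
im,W=red(); red("top")
m=(W[...,2]>.03)&(W[...,2]<.07)&(np.linalg.norm(W[...,:2]-[.549,-.183],axis=-1)<.035)
Q=W[m];print(len(Q),Q.min(0),Q.max(0));t=Q[Q[:,2]>.054];print(t.mean(0))
go(.5375,-.185,.075,100)
E
```

```text
red 7 (np.float64(290.7), np.float64(205.3)) [ 0.5514 -0.1853  0.0602]
red 0  
146 [ 0.52489484 -0.20356015  0.03027703] [ 0.57207915 -0.15038312  0.06095818]
[ 0.54367635 -0.18477311  0.05733699]
t [-3.  -2.5 46.8] w [ 0.1 -0.   0.4]
```

```bash
python3 -m creep '[{"wx":0,"wy":0,"wz":0,"tx":-3,"ty":-1,"tz":30,"gripper":-1},{"wx":0,"wy":0,"wz":0,"tx":-3,"ty":-2.5,"tz":50,"gripper":-1},{"wx":0,"wy":0,"wz":0,"tx":-3,"ty":-2.5,"tz":57,"gripper":-1},{"wx":0,"wy":0,"wz":0,"tx":-3,"ty":-2.5,"tz":57,"gripper":-1},{"wx":0,"wy":0,"wz":0,"tx":-3,"ty":-2.5,"tz":57,"gripper":-1}]'
python3 -c "
from h import *
st()"
```

```text
time_s: 3.4
tool_pos: [0.5374, -0.1857, 0.0648]
tool_rot: [179.9, 0.0, 100.4]
force: [-0.0, 0.2, 0.1]
grip_width: 0.0009
grasp_force: 0.0
3.4 [ 0.5374 -0.1857  0.0648] [1.7990e+02 1.0000e-02 1.0035e+02] [-0.   0.2  0.1] 0.0009216589094545799
```

```bash
python3 -m creep '[{"wx":0,"wy":0,"wz":0,"tx":0,"ty":0,"tz":3,"gripper":-1},{"wx":0,"wy":0,"wz":0,"tx":0,"ty":0,"tz":5,"gripper":-1},{"wx":0,"wy":0,"wz":0,"tx":0,"ty":0,"tz":6,"gripper":-1},{"wx":0,"wy":0,"wz":0,"tx":0,"ty":0,"tz":6,"gripper":-1}]' | sed -n '2p;4p'
python3 -m creep '[{"wx":0,"wy":0,"wz":0,"tx":0,"ty":0,"tz":0.5,"gripper":-1},{"wx":0,"wy":0,"wz":0,"tx":0,"ty":0,"tz":0.5,"gripper":-1}]' | sed -n '2p;4p'
```

```text
tool_pos: [0.5366, -0.1865, 0.0579]
force: [-0.7, -0.3, 0.1]
tool_pos: [0.5366, -0.1865, 0.0577]
force: [-0.8, 0.6, 4.3]
```

```bash
python3 -m creep '[{"wx":0,"wy":0,"wz":0,"tx":0,"ty":2,"tz":0.3,"gripper":-1},{"wx":0,"wy":0,"wz":0,"tx":0,"ty":5,"tz":0.3,"gripper":-1},{"wx":0,"wy":0,"wz":0,"tx":0,"ty":8,"tz":0.3,"gripper":-1}]' | sed -n '2p;4p'
python3 -m creep '[{"wx":0,"wy":0,"wz":0,"tx":0,"ty":4,"tz":0,"gripper":-1},{"wx":0,"wy":0,"wz":0,"tx":0,"ty":8,"tz":0,"gripper":-1}]' | sed -n '2p;4p'
python3 -m creep '[{"wx":0,"wy":0,"wz":0,"tx":0,"ty":4,"tz":0,"gripper":-1},{"wx":0,"wy":0,"wz":0,"tx":0,"ty":8,"tz":0,"gripper":-1}]' | sed -n '2p;4p'
python3 -c "
from h import *
red();red('top')"
```

```text
tool_pos: [0.5444, -0.1853, 0.0587]
force: [-5.6, 3.0, 17.8]
tool_pos: [0.5538, -0.1834, 0.0592]
force: [-2.7, 0.6, 12.7]
tool_pos: [0.5616, -0.182, 0.0586]
force: [-0.7, 1.4, 6.2]
red 0  
red 0
```

```bash
python3 -m creep '[{"wx":0,"wy":0,"wz":0,"tx":0,"ty":4,"tz":0.3,"gripper":-1},{"wx":0,"wy":0,"wz":0,"tx":0,"ty":4,"tz":0.3,"gripper":-1}]' | sed -n '2p;4p'
python3 -m creep '[{"wx":0,"wy":0,"wz":0,"tx":0,"ty":0,"tz":-8,"gripper":-1},{"wx":0,"wy":0,"wz":0,"tx":0,"ty":-14,"tz":-8,"gripper":-1},{"wx":0,"wy":0,"wz":0,"tx":0,"ty":-28,"tz":-8,"gripper":-1},{"wx":0,"wy":0,"wz":0,"tx":0,"ty":-28,"tz":-4,"gripper":-1},{"wx":0,"wy":0,"wz":0,"tx":0,"ty":-28,"tz":-0.5,"gripper":-1}]' | sed -n '2p;4p'
python3 -m creep '[{"wx":0,"wy":0,"wz":0,"tx":0,"ty":0,"tz":0.2,"gripper":-1},{"wx":0,"wy":0,"wz":0,"tx":0,"ty":0,"tz":0.2,"gripper":-1}]' | sed -n '2p;4p'
python3 -c "
from h import *
st();red();red('top')"
```

```text
tool_pos: [0.5661, -0.1812, 0.0579]
force: [0.2, 2.3, 5.8]
tool_pos: [0.536, -0.1868, 0.0571]
force: [-5.3, -1.5, 14.8]
tool_pos: [0.536, -0.1869, 0.0572]
force: [-4.7, -0.4, 8.0]
5.3333 [ 0.536  -0.1869  0.0572] [-1.7991e+02 -1.0000e-02  1.0026e+02] [-4.7 -0.4  8. ] 0.0004066879542337376
red 0  
red 0
```

```bash
python3 -m creep '[{"wx":0,"wy":0,"wz":0,"tx":0,"ty":4,"tz":0,"gripper":-1},{"wx":0,"wy":0,"wz":0,"tx":0,"ty":8,"tz":-0.3,"gripper":-1},{"wx":0,"wy":0,"wz":0,"tx":0,"ty":12,"tz":-0.4,"gripper":-1}]' | sed -n '2p;4p'
python3 -m creep '[{"wx":0,"wy":0,"wz":0,"tx":0,"ty":4,"tz":0,"gripper":-1},{"wx":0,"wy":0,"wz":0,"tx":0,"ty":8,"tz":0,"gripper":-1}]' | sed -n '2p;4p'
python3 -m creep '[{"wx":0,"wy":0,"wz":0,"tx":0,"ty":4,"tz":0.2,"gripper":-1},{"wx":0,"wy":0,"wz":0,"tx":0,"ty":8,"tz":0.5,"gripper":-1},{"wx":0,"wy":0,"wz":0,"tx":0,"ty":8,"tz":0.5,"gripper":-1}]' | sed -n '2p;4p'
python3 -m creep '[{"wx":0,"wy":0,"wz":0,"tx":0,"ty":0,"tz":-8,"gripper":-1},{"wx":0,"wy":0,"wz":0,"tx":0,"ty":-14,"tz":-8,"gripper":-1},{"wx":0,"wy":0,"wz":0,"tx":0,"ty":-28,"tz":-8,"gripper":-1},{"wx":0,"wy":0,"wz":0,"tx":0,"ty":-28,"tz":-4,"gripper":-1},{"wx":0,"wy":0,"wz":0,"tx":0,"ty":-28,"tz":-0.3,"gripper":-1}]' | sed -n '2p;4p'
python3 -c "
from h import *
st();red();red('top')"
```

```text
tool_pos: [0.55, -0.1844, 0.0592]
force: [-2.0, 1.3, 11.9]
tool_pos: [0.5585, -0.1828, 0.0591]
force: [-2.0, 1.1, 8.4]
tool_pos: [0.5669, -0.1811, 0.0576]
force: [2.3, 0.9, 5.1]
tool_pos: [0.536, -0.1866, 0.0569]
force: [-6.4, -0.8, 20.9]
6.5167 [ 0.536  -0.1866  0.0569] [ 1.8000e+02 -3.0000e-02  1.0023e+02] [-6.4 -0.8 20.9] 0.0006567219096215049
red 0  
red 0
```

```bash
python3 -m creep '[{"wx":0,"wy":0,"wz":0,"tx":0,"ty":4,"tz":-0.2,"gripper":-1},{"wx":0,"wy":0,"wz":0,"tx":0,"ty":8,"tz":-0.4,"gripper":-1},{"wx":0,"wy":0,"wz":0,"tx":0,"ty":12,"tz":-0.4,"gripper":-1}]' | sed -n '2p;4p'
python3 -m creep '[{"wx":0,"wy":0,"wz":0,"tx":0,"ty":4,"tz":0,"gripper":-1},{"wx":0,"wy":0,"wz":0,"tx":0,"ty":8,"tz":0,"gripper":-1}]' | sed -n '2p;4p'
python3 -m creep '[{"wx":0,"wy":0,"wz":0,"tx":0,"ty":4,"tz":0.2,"gripper":-1},{"wx":0,"wy":0,"wz":0,"tx":0,"ty":8,"tz":0.6,"gripper":-1},{"wx":0,"wy":0,"wz":0,"tx":0,"ty":8,"tz":0.6,"gripper":-1}]' | sed -n '2p;4p'
python3 -m creep '[{"wx":0,"wy":0,"wz":0,"tx":0,"ty":0,"tz":-8,"gripper":-1},{"wx":0,"wy":0,"wz":0,"tx":0,"ty":-14,"tz":-8,"gripper":-1},{"wx":0,"wy":0,"wz":0,"tx":0,"ty":-28,"tz":-8,"gripper":-1},{"wx":0,"wy":0,"wz":0,"tx":0,"ty":-28,"tz":-4,"gripper":-1},{"wx":0,"wy":0,"wz":0,"tx":0,"ty":-28,"tz":-0.5,"gripper":-1}]' | sed -n '2p;4p'
python3 -c "
from h import *
red();im,_=red('scene');save(cv2.resize(im[190:230,260:320],None,fx=8,fy=8,interpolation=cv2.INTER_CUBIC),'s3.png')"
```

```text
tool_pos: [0.55, -0.1841, 0.0593]
force: [-2.2, 1.6, 11.2]
tool_pos: [0.5585, -0.1825, 0.0591]
force: [-1.7, 0.2, 8.2]
tool_pos: [0.5669, -0.1809, 0.0576]
force: [1.8, 1.5, 5.7]
tool_pos: [0.536, -0.1864, 0.0571]
force: [-4.2, -0.4, 16.8]
red 3 (np.float64(288.3), np.float64(217.7)) [ 0.529  -0.1896  0.0275]
red 4 (np.float64(288.2), np.float64(217.8)) [ 0.5316 -0.1868  0.026 ]
```

View pics/s3.png

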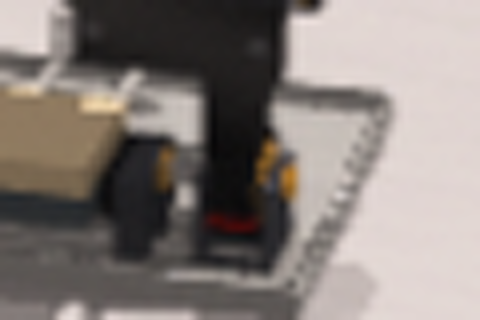

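```bash
python3 -m creep '[{"wx":0,"wy":0,"wz":0,"tx":0,"ty":4,"tz":-0.2,"gripper":-1},{"wx":0,"wy":0,"wz":0,"tx":0,"ty":8,"tz":-0.4,"gripper":-1},{"wx":0,"wy":0,"wz":0,"tx":0,"ty":12,"tz":-0.4,"gripper":-1}]' | sed -n '2p;4p'
python3 -m creep '[{"wx":0,"wy":0,"wz":0,"tx":0,"ty":4,"tz":0,"gripper":-1},{"wx":0,"wy":0,"wz":0,"tx":0,"ty":8,"tz":0,"gripper":-1}]' | sed -n '2p;4p'
python3 -m creep '[{"wx":0,"wy":0,"wz":0,"tx":0,"ty":4,"tz":0.2,"gripper":-1},{"wx":0,"wy":0,"wz":0,"tx":0,"ty":8,"tz":0.7,"gripper":-1},{"wx":0,"wy":0,"wz":0,"tx":0,"ty":8,"tz":0.7,"gripper":-1}]' | sed -n '2p;4p'
python3 -m creep '[{"wx":0,"wy":0,"wz":0,"tx":0,"ty":0,"tz":-8,"gripper":-1},{"wx":0,"wy":0,"wz":0,"tx":0,"ty":-14,"tz":-8,"gripper":-1},{"wx":0,"wy":0,"wz":0,"tx":0,"ty":-28,"tz":-8,"gripper":-1},{"wx":0,"wy":0,"wz":0,"tx":0,"ty":-28,"tz":-4,"gripper":-1},{"wx":0,"wy":0,"wz":0,"tx":0,"ty":-28,"tz":-0.3,"gripper":-1}]' | sed -n '2p;4p'
python3 -c "
from h import *
red()"
```

```text
tool_pos: [0.5498, -0.184, 0.0593]
force: [-2.1, 0.5, 10.4]
tool_pos: [0.5583, -0.1824, 0.0591]
force: [-0.2, 0.3, 6.5]
tool_pos: [0.5668, -0.1808, 0.0577]
force: [2.2, 1.4, 5.5]
tool_pos: [0.536, -0.1865, 0.0571]
force: [-5.1, -1.0, 15.0]
red 0
```

```bash
python3 -m creep '[{"wx":0,"wy":0,"wz":0,"tx":0,"ty":4,"tz":-0.2,"gripper":-1},{"wx":0,"wy":0,"wz":0,"tx":0,"ty":8,"tz":-0.3,"gripper":-1},{"wx":0,"wy":0,"wz":0,"tx":0,"ty":12,"tz":-0.3,"gripper":-1}]' | sed -n '2p;4p'
python3 -m creep '[{"wx":0,"wy":0,"wz":0,"tx":0,"ty":4,"tz":0,"gripper":-1},{"wx":0,"wy":0,"wz":0,"tx":0,"ty":8,"tz":0,"gripper":-1}]' | sed -n '2p;4p'
python3 -m creep '[{"wx":0,"wy":0,"wz":0,"tx":0,"ty":4,"tz":0.2,"gripper":-1},{"wx":0,"wy":0,"wz":0,"tx":0,"ty":8,"tz":0.6,"gripper":-1},{"wx":0,"wy":0,"wz":0,"tx":0,"ty":8,"tz":0.6,"gripper":-1}]' | sed -n '2p;4p'
python3 -m creep '[{"wx":0,"wy":0,"wz":0,"tx":0,"ty":0,"tz":-8,"gripper":-1},{"wx":0,"wy":0,"wz":0,"tx":0,"ty":-14,"tz":-8,"gripper":-1},{"wx":0,"wy":0,"wz":0,"tx":0,"ty":-28,"tz":-8,"gripper":-1},{"wx":0,"wy":0,"wz":0,"tx":0,"ty":-28,"tz":-4,"gripper":-1},{"wx":0,"wy":0,"wz":0,"tx":0,"ty":-28,"tz":-0.3,"gripper":-1}]' | sed -n '2p;4p'
python3 -c "
from h import *
red()"
python3 -m creep '[{"wx":0,"wy":0,"wz":0,"tx":0,"ty":4,"tz":-0.2,"gripper":-1},{"wx":0,"wy":0,"wz":0,"tx":0,"ty":8,"tz":-0.4,"gripper":-1},{"wx":0,"wy":0,"wz":0,"tx":0,"ty":12,"tz":-0.4,"gripper":-1}]' | sed -n '2p;4p'
python3 -m creep '[{"wx":0,"wy":0,"wz":0,"tx":0,"ty":4,"tz":0,"gripper":-1},{"wx":0,"wy":0,"wz":0,"tx":0,"ty":8,"tz":0,"gripper":-1}]' | sed -n '2p;4p'
python3 -m creep '[{"wx":0,"wy":0,"wz":0,"tx":0,"ty":4,"tz":0.2,"gripper":-1},{"wx":0,"wy":0,"wz":0,"tx":0,"ty":8,"tz":0.7,"gripper":-1},{"wx":0,"wy":0,"wz":0,"tx":0,"ty":8,"tz":0.7,"gripper":-1}]' | sed -n '2p;4p'
python3 -m creep '[{"wx":0,"wy":0,"wz":0,"tx":0,"ty":0,"tz":-8,"gripper":-1},{"wx":0,"wy":0,"wz":0,"tx":0,"ty":-14,"tz":-8,"gripper":-1},{"wx":0,"wy":0,"wz":0,"tx":0,"ty":-28,"tz":-8,"gripper":-1},{"wx":0,"wy":0,"wz":0,"tx":0,"ty":-28,"tz":-4,"gripper":-1},{"wx":0,"wy":0,"wz":0,"tx":0,"ty":-28,"tz":-0.3,"gripper":-1}]' | sed -n '2p;4p'
python3 -c "
from h import *
red()"
```

```text
tool_pos: [0.5498, -0.184, 0.0593]
force: [-1.6, 1.1, 11.9]
tool_pos: [0.5583, -0.1825, 0.0591]
force: [-0.6, 0.5, 7.2]
tool_pos: [0.5667, -0.1808, 0.0577]
force: [2.7, 1.0, 5.2]
tool_pos: [0.536, -0.1865, 0.0571]
force: [-5.0, -0.7, 15.8]
red 0  
tool_pos: [0.5497, -0.1841, 0.0593]
force: [-1.6, 1.7, 10.6]
tool_pos: [0.5583, -0.1825, 0.0591]
force: [-1.4, 0.7, 7.1]
tool_pos: [0.5667, -0.1808, 0.0577]
force: [1.9, 1.3, 5.0]
tool_pos: [0.536, -0.1865, 0.0571]
force: [-6.5, -1.9, 16.7]
red 0
```

```bash
python3 -m creep '[{"wx":0,"wy":0,"wz":0,"tx":0,"ty":4,"tz":-0.2,"gripper":-1},{"wx":0,"wy":0,"wz":0,"tx":0,"ty":8,"tz":-0.4,"gripper":-1},{"wx":0,"wy":0,"wz":0,"tx":0,"ty":12,"tz":-0.4,"gripper":-1}]' | sed -n '2p;4p'
python3 -m creep '[{"wx":0,"wy":0,"wz":0,"tx":0,"ty":4,"tz":0,"gripper":-1},{"wx":0,"wy":0,"wz":0,"tx":0,"ty":8,"tz":0,"gripper":-1}]' | sed -n '2p;4p'
python3 -m creep '[{"wx":0,"wy":0,"wz":0,"tx":0,"ty":4,"tz":0.2,"gripper":-1},{"wx":0,"wy":0,"wz":0,"tx":0,"ty":8,"tz":0.7,"gripper":-1},{"wx":0,"wy":0,"wz":0,"tx":0,"ty":8,"tz":0.7,"gripper":-1}]' | sed -n '2p;4p'
python3 -m creep '[{"wx":0,"wy":0,"wz":0,"tx":0,"ty":0,"tz":-8,"gripper":-1},{"wx":0,"wy":0,"wz":0,"tx":0,"ty":-14,"tz":-8,"gripper":-1},{"wx":0,"wy":0,"wz":0,"tx":0,"ty":-28,"tz":-8,"gripper":-1},{"wx":0,"wy":0,"wz":0,"tx":0,"ty":-28,"tz":-4,"gripper":-1},{"wx":0,"wy":0,"wz":0,"tx":0,"ty":-28,"tz":-0.3,"gripper":-1}]' | sed -n '2p;4p'
python3 -m creep '[{"wx":0,"wy":0,"wz":0,"tx":0,"ty":4,"tz":-0.2,"gripper":-1},{"wx":0,"wy":0,"wz":0,"tx":0,"ty":8,"tz":-0.4,"gripper":-1},{"wx":0,"wy":0,"wz":0,"tx":0,"ty":12,"tz":-0.4,"gripper":-1}]' | sed -n '2p;4p'
python3 -m creep '[{"wx":0,"wy":0,"wz":0,"tx":0,"ty":4,"tz":0,"gripper":-1},{"wx":0,"wy":0,"wz":0,"tx":0,"ty":8,"tz":0,"gripper":-1}]' | sed -n '2p;4p'
python3 -m creep '[{"wx":0,"wy":0,"wz":0,"tx":0,"ty":4,"tz":0.2,"gripper":-1},{"wx":0,"wy":0,"wz":0,"tx":0,"ty":8,"tz":0.7,"gripper":-1},{"wx":0,"wy":0,"wz":0,"tx":0,"ty":8,"tz":0.7,"gripper":-1}]' | sed -n '2p;4p'
python3 -m creep '[{"wx":0,"wy":0,"wz":0,"tx":0,"ty":0,"tz":-8,"gripper":-1},{"wx":0,"wy":0,"wz":0,"tx":0,"ty":-14,"tz":-8,"gripper":-1},{"wx":0,"wy":0,"wz":0,"tx":0,"ty":-28,"tz":-8,"gripper":-1},{"wx":0,"wy":0,"wz":0,"tx":0,"ty":-28,"tz":-8,"gripper":-1}]' | sed -n '1p;2p;4p'
python3 -c "
from h import *
im,W=red();save(cv2.resize(im[180:230,240:320],None,fx=8,fy=8,interpolation=cv2.INTER_CUBIC),'s8.png')"
```

```text
tool_pos: [0.5498, -0.184, 0.0593]
force: [-0.8, 1.2, 9.9]
tool_pos: [0.5582, -0.1825, 0.0591]
force: [-1.4, 1.6, 8.4]
tool_pos: [0.5667, -0.1809, 0.0577]
force: [2.2, 1.3, 5.2]
tool_pos: [0.536, -0.1865, 0.0571]
force: [-5.6, -1.7, 16.5]
tool_pos: [0.5497, -0.184, 0.0593]
force: [-1.1, 1.9, 9.6]
tool_pos: [0.5582, -0.1825, 0.0591]
force: [-0.5, 0.6, 7.7]
tool_pos: [0.5668, -0.1808, 0.0576]
force: [1.6, 0.5, 5.5]
time_s: 13.28
tool_pos: [0.5334, -0.1874, 0.0645]
force: [0.0, -0.4, -1.3]
red 10 (np.float64(288.9), np.float64(211.4)) [ 0.5307 -0.1896  0.0484]
```

View pics/s8.png

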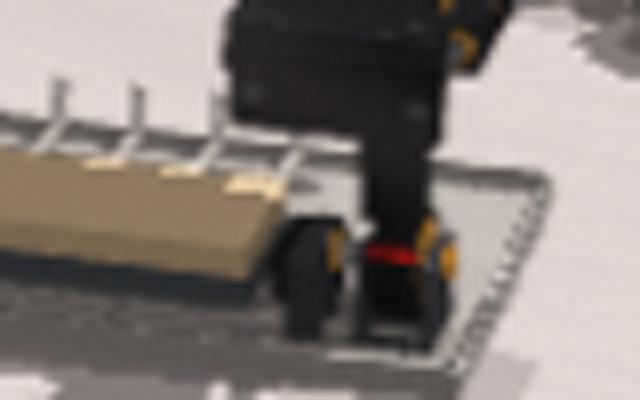

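```bash
python3 -m creep '[{"wx":0,"wy":0,"wz":0,"tx":0,"ty":2,"tz":5,"gripper":-1},{"wx":0,"wy":0,"wz":0,"tx":0,"ty":2,"tz":7.5,"gripper":-1},{"wx":0,"wy":0,"wz":0,"tx":0,"ty":2,"tz":7.5,"gripper":-1}]' | sed -n '2p;4p'
python3 -m creep '[{"wx":0,"wy":0,"wz":0,"tx":0,"ty":4,"tz":-0.2,"gripper":-1},{"wx":0,"wy":0,"wz":0,"tx":0,"ty":8,"tz":-0.4,"gripper":-1},{"wx":0,"wy":0,"wz":0,"tx":0,"ty":12,"tz":-0.4,"gripper":-1}]' | sed -n '2p;4p'
python3 -m creep '[{"wx":0,"wy":0,"wz":0,"tx":0,"ty":4,"tz":0,"gripper":-1},{"wx":0,"wy":0,"wz":0,"tx":0,"ty":8,"tz":0,"gripper":-1},{"wx":0,"wy":0,"wz":0,"tx":0,"ty":12,"tz":0.2,"gripper":-1},{"wx":0,"wy":0,"wz":0,"tx":0,"ty":12,"tz":0.2,"gripper":-1}]' | sed -n '2p;4p'
python3 -m creep '[{"wx":0,"wy":0,"wz":0,"tx":0,"ty":0,"tz":-10,"gripper":-1},{"wx":0,"wy":0,"wz":0,"tx":0,"ty":-30,"tz":-45,"gripper":-1},{"wx":0,"wy":0,"wz":0,"tx":0,"ty":-65,"tz":-60,"gripper":-1},{"wx":0,"wy":0,"wz":0,"tx":0,"ty":-100,"tz":-60,"gripper":-1},{"wx":0,"wy":0,"wz":0,"tx":0,"ty":-100,"tz":-60,"gripper":-1}]' | sed -n '1p;2p;4p'
python3 - <<'E'
from h import *
im,W=red();save(cv2.resize(im[180:230,200:320],None,fx=6,fy=6,interpolation=cv2.INTER_CUBIC),'s9.png')
im,W=cloud("top")
m=(W[...,2]>.044)&(W[...,2]<.053)&(abs(W[...,0]-.525)<.06)&(abs(W[...,1]+.04)<.12)&(im.min(-1)>110)
print("stone",m.sum(),cv2.minAreaRect((W[m][:,:2]*1000).astype(np.float32)),nets.place_of("stone","top")[:1],nets.place_of("rack_mid","top")[:1])
E
```

```text
tool_pos: [0.5397, -0.1858, 0.0584]
force: [-1.8, 2.2, 8.4]
tool_pos: [0.5519, -0.1835, 0.0592]
force: [-2.0, 1.0, 10.0]
tool_pos: [0.5646, -0.1811, 0.0583]
force: [0.0, 1.6, 4.1]
time_s: 14.58
tool_pos: [0.4575, -0.2019, 0.1179]
force: [0.4, -0.1, -0.5]
red 5 (np.float64(290.0), np.float64(205.0)) [ 0.551  -0.1828  0.0598]
stone 252 ((521.20947265625, -1.4827117919921875), (60.034263610839844, 125.56266784667969), 11.689495086669922) [{'point': [0.5263, -0.0431, 0.0182], 'confidence': 0.91}] [{'point': [0.5925, -0.0287, 0.0217], 'confidence': 0.73}]
```

View pics/s9.png

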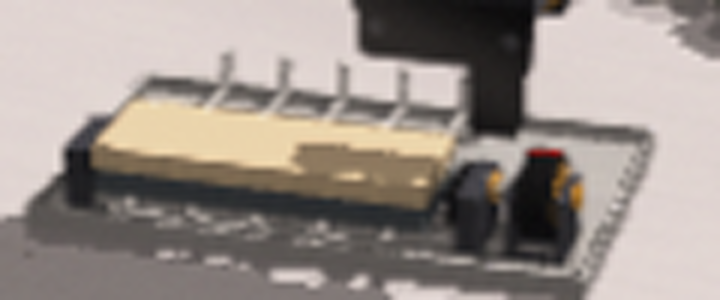

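```bash
python3 - <<'E'
from h import *
st();print(get_obs()["qpos"]);go(.468,-.052,.1,10);go(.468,-.052,.1,190)
E
```

```text
14.7833 [ 0.4646 -0.1991  0.1179] [1.7995e+02 1.0000e-02 1.0032e+02] [-0.1  1.   0.1] 0.0006885602452465421
[-18.44259945   5.84277563  41.0239357  112.15709367  -4.30722925
  63.44539993  34.67741618]
t [144.1  29.7  17.9] w [ 0.  -0.  90.3]
t [144.1  29.7  17.9] w [  0.    0.  -89.7]
```

```bash
python3 -m creep '[{"wx":0,"wy":0,"wz":-7,"tx":28,"ty":6,"tz":-10,"gripper":1},{"wx":0,"wy":0,"wz":-14,"tx":56,"ty":12,"tz":-10,"gripper":1},{"wx":0,"wy":0,"wz":-21,"tx":84,"ty":18,"tz":-10,"gripper":1},{"wx":0,"wy":0,"wz":-28,"tx":112,"ty":24,"tz":-10,"gripper":1},{"wx":0,"wy":0,"wz":-35,"tx":140,"ty":29,"tz":-10,"gripper":1}]' >/dev/null
python3 -m creep '[{"wx":0,"wy":0,"wz":-7,"tx":0,"ty":0,"tz":0,"gripper":1},{"wx":0,"wy":0,"wz":-14,"tx":0,"ty":0,"tz":0,"gripper":1},{"wx":0,"wy":0,"wz":-21,"tx":0,"ty":0,"tz":0,"gripper":1},{"wx":0,"wy":0,"wz":-28,"tx":0,"ty":0,"tz":0,"gripper":1},{"wx":0,"wy":0,"wz":-35,"tx":0,"ty":0,"tz":0,"gripper":1}]' >/dev/null
python3 -m creep '[{"wx":0,"wy":0,"wz":-7,"tx":0,"ty":0,"tz":0,"gripper":1},{"wx":0,"wy":0,"wz":-14,"tx":0,"ty":0,"tz":0,"gripper":1},{"wx":0,"wy":0,"wz":-20,"tx":0,"ty":0,"tz":0,"gripper":1},{"wx":0,"wy":0,"wz":-20,"tx":0,"ty":0,"tz":0,"gripper":1},{"wx":0,"wy":0,"wz":-20,"tx":0,"ty":0,"tz":0,"gripper":1}]'
python3 - <<'E'
from h import *
go(.466,-.052,.1,190);go(.466,-.052,.034,190)
E
```

```text
time_s: 16.03
tool_pos: [0.4677, -0.0563, 0.1274]
tool_rot: [-180.0, -0.0, -169.9]
force: [-0.4, 0.1, 0.6]
grip_width: 0.0852
grasp_force: 0.0
t [ 0.9  4.5 27.4] w [-0.  -0.   0.1]
t [ 0.9  4.6 93.4] w [-0.  -0.   0.1]
```

```bash
python3 -m creep '[{"wx":0,"wy":0,"wz":0,"tx":1,"ty":4.5,"tz":35,"gripper":1},{"wx":0,"wy":0,"wz":0,"tx":1,"ty":4.5,"tz":70,"gripper":1},{"wx":0,"wy":0,"wz":0,"tx":1,"ty":4.5,"tz":90,"gripper":1},{"wx":0,"wy":0,"wz":0,"tx":1,"ty":4.5,"tz":96,"gripper":1},{"wx":0,"wy":0,"wz":0,"tx":1,"ty":4.5,"tz":96,"gripper":1}]' | sed -n '2p;4p'
python3 -m creep '[{"wx":0,"wy":0,"wz":0,"tx":-5,"ty":0,"tz":0,"gripper":1},{"wx":0,"wy":0,"wz":0,"tx":-10,"ty":0,"tz":0,"gripper":1},{"wx":0,"wy":0,"wz":0,"tx":-14,"ty":0,"tz":0,"gripper":1},{"wx":0,"wy":0,"wz":0,"tx":-16,"ty":0,"tz":0,"gripper":1},{"wx":0,"wy":0,"wz":0,"tx":-18,"ty":0,"tz":0,"gripper":1}]' | sed -n '2p;4p'
python3 -m creep '[{"wx":0,"wy":0,"wz":0,"tx":-2,"ty":0,"tz":0,"gripper":1},{"wx":0,"wy":0,"wz":0,"tx":-4,"ty":0,"tz":0,"gripper":1},{"wx":0,"wy":0,"wz":0,"tx":-4,"ty":0,"tz":0,"gripper":1}]' | sed -n '2p;4p'
```

```text
tool_pos: [0.4641, -0.0525, 0.0302]
force: [0.6, -0.1, -1.0]
tool_pos: [0.4842, -0.0491, 0.0325]
force: [-0.0, 0.1, 0.1]
tool_pos: [0.4863, -0.0487, 0.0316]
force: [-2.6, -0.0, 1.0]
```

```bash
python3 -m creep '[{"wx":0,"wy":0,"wz":0,"tx":-4,"ty":0,"tz":0,"gripper":1},{"wx":0,"wy":0,"wz":0,"tx":-8,"ty":0,"tz":0,"gripper":1},{"wx":0,"wy":0,"wz":0,"tx":-12,"ty":0,"tz":0,"gripper":1},{"wx":0,"wy":0,"wz":0,"tx":-16,"ty":0,"tz":0,"gripper":1}]' | sed -n '2p;4p'
python3 -c "
from h import *
im,W=cloud('top');print(nets.place_of('stone','top')[:1])"
python3 -m creep '[{"wx":0,"wy":0,"wz":0,"tx":-5,"ty":0,"tz":0,"gripper":1},{"wx":0,"wy":0,"wz":0,"tx":-10,"ty":0,"tz":0,"gripper":1},{"wx":0,"wy":0,"wz":0,"tx":-15,"ty":0,"tz":0,"gripper":1},{"wx":0,"wy":0,"wz":0,"tx":-20,"ty":0,"tz":0,"gripper":1},{"wx":0,"wy":0,"wz":0,"tx":-24,"ty":0,"tz":0,"gripper":1}]' | sed -n '2p;4p'
python3 -m creep '[{"wx":0,"wy":0,"wz":0,"tx":-5,"ty":0,"tz":0,"gripper":1},{"wx":0,"wy":0,"wz":0,"tx":-10,"ty":0,"tz":0,"gripper":1},{"wx":0,"wy":0,"wz":0,"tx":-14,"ty":0,"tz":0,"gripper":1},{"wx":0,"wy":0,"wz":0,"tx":-17,"ty":0,"tz":0,"gripper":1},{"wx":0,"wy":0,"wz":0,"tx":-19,"ty":0,"tz":0,"gripper":1}]' | sed -n '2p;4p'
python3 - <<'E'
from h import *
im,W=cloud('top');print(nets.place_of('stone','top')[:1],nets.place_of('rack_mid','top')[:1]);st()
im,W=cloud('scene');print(nets.place_of('stone','scene')[:1])
E
```

```text
tool_pos: [0.4994, -0.0464, 0.0309]
force: [-7.6, -1.7, 5.6]
[{'point': [0.5376, -0.0424, 0.0173], 'confidence': 0.51}]
tool_pos: [0.5242, -0.0418, 0.0308]
force: [-5.6, -1.0, 2.0]
tool_pos: [0.5428, -0.0384, 0.0308]
force: [-6.9, -0.5, 2.7]
[{'point': [0.537, -0.405, -0.0027], 'confidence': 0.53}] [{'point': [0.5931, -0.0301, 0.0204], 'confidence': 0.64}]
18.5333 [ 0.5433 -0.0383  0.0309] [ 179.97   -0.2  -169.75] [-5.  -1.1  0.6] 0.0868670995234931
[{'point': [0.5839, -0.0297, 0.0192], 'confidence': 0.7}]
```

```bash
python3 -m creep '[{"wx":0,"wy":0,"wz":0,"tx":-4,"ty":0,"tz":0,"gripper":1},{"wx":0,"wy":0,"wz":0,"tx":-8,"ty":0,"tz":0,"gripper":1},{"wx":0,"wy":0,"wz":0,"tx":-11,"ty":0,"tz":0,"gripper":1},{"wx":0,"wy":0,"wz":0,"tx":-12.5,"ty":0,"tz":0,"gripper":1},{"wx":0,"wy":0,"wz":0,"tx":-12.5,"ty":0,"tz":0,"gripper":1}]' | sed -n '2p;4p'
python3 -m creep '[{"wx":0,"wy":0,"wz":0,"tx":10,"ty":0,"tz":0,"gripper":1},{"wx":0,"wy":0,"wz":0,"tx":40,"ty":0,"tz":0,"gripper":1},{"wx":0,"wy":0,"wz":0,"tx":75,"ty":0,"tz":0,"gripper":1},{"wx":0,"wy":0,"wz":0,"tx":80,"ty":0,"tz":-35,"gripper":1},{"wx":0,"wy":0,"wz":0,"tx":80,"ty":0,"tz":-75,"gripper":1}]' | sed -n '2p;4p'
python3 -m creep '[{"wx":0,"wy":0,"wz":0,"tx":0,"ty":40,"tz":-30,"gripper":1},{"wx":0,"wy":0,"wz":0,"tx":0,"ty":80,"tz":-40,"gripper":1},{"wx":0,"wy":0,"wz":0,"tx":0,"ty":120,"tz":-50,"gripper":1},{"wx":0,"wy":0,"wz":0,"tx":0,"ty":155,"tz":-50,"gripper":1},{"wx":0,"wy":0,"wz":0,"tx":0,"ty":155,"tz":-50,"gripper":1}]' | sed -n '1,2p;4p'
python3 - <<'E'
from h import *
im,W=red()
save(cv2.resize(im[170:230,200:320],None,fx=6,fy=6,interpolation=cv2.INTER_CUBIC),'s10.png')
im,W=cloud('top')
for n in("top","scene"): print(nets.place_of('stone',n)[:1],nets.place_of('rack_mid',n)[:1],nets.place_of('clamp_mid',n)[:1])
m=(W[...,2]>.044)&(W[...,2]<.053)&(abs(W[...,0]-.595)<.06)&(abs(W[...,1]+.03)<.12)&(im.min(-1)>110)
print("stone",m.sum(),cv2.minAreaRect((W[m][:,:2]*1000).astype(np.float32)))
E
```

```text
tool_pos: [0.5573, -0.0357, 0.0312]
force: [-2.4, -0.3, -3.2]
tool_pos: [0.4723, -0.0506, 0.1039]
force: [3.0, 0.8, 0.4]
time_s: 19.88
tool_pos: [0.4505, 0.1119, 0.1589]
force: [0.6, 1.1, 0.0]
red 5 (np.float64(290.0), np.float64(205.0)) [ 0.5504 -0.183   0.059 ]
[{'point': [0.599, -0.0331, 0.0182], 'confidence': 0.89}] [{'point': [0.5923, -0.0291, 0.02], 'confidence': 0.82}] [{'point': [0.5226, -0.0408, 0.018], 'confidence': 0.66}]
[{'point': [0.597, -0.0267, 0.0169], 'confidence': 0.85}] [{'point': [0.5931, -0.0294, 0.022], 'confidence': 0.86}] [{'point': [0.5242, -0.0395, 0.0236], 'confidence': 0.67}]
stone 477 ((598.3114013671875, -27.122520446777344), (61.22307586669922, 174.3778076171875), 11.715914726257324)
```

View pics/s10.png

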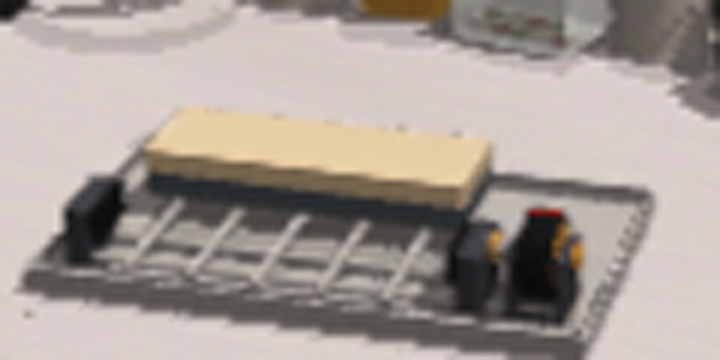

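The picture shows the stone lying behind both jaws on the rack, about 4 mm past `rack_mid`. The wheel's red mark is back on top, at crop (545, 213).

```bash
python3 -c "
from h import *
print(env.sign_off())"
```

```text
the job is handed in; nothing more can be done
None
```

I loosened the thumbwheel by two full turns, then pushed the freed stone straight back until it lay wholly behind both jaws, about 4–5 mm past `rack_mid`; the job was handed in at about 20 s and its verdict was not shown.

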